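Count four spools into the thread bay

ROBOT

A 6-joint arm with a two-finger parallel gripper is mounted at the origin on a cart in front of the work surface, level with it; the furniture and walls round the work are solid. World frame = base frame: x ahead of the robot, y to its left, z up, the work surface at z = 0. Lengths are in mm, angles in degrees, forces in N, time in s.
With the tool pointing down it reaches from about 300 to 850 mm from the base axis. Payload 5.4 kg.
Tool frame: the origin (TCP) lies between the finger pads; the fingertips stand 17 mm ahead of it and the grasp point (between the pads) lies 2 mm behind it; z points along the fingers, y is the direction in which the jaws open and shut (so a half turn about z gives the same grasp; the last joint's range is limited). The gripper opens to 85 mm and grips with 20 to 120 N. Pads are 22 mm wide; open, the fingers measure 114 mm over their backs; the gripper's body (76 mm by 85 mm) begins 54 mm behind the grasp point. The pads swing forward as they close: fully open they stand 13 mm farther back than shut.
Start: joints at [-77.183, 9.076, 91.501, -0, 79.423, -12.038], TCP at [241.66, -521.734, 248.299] pointing down, gripper open.
Joint ranges: [-166.64, 166.64], [-54.1, 131.32], [10.49, 154.53], [-73.88, 253.88], [9.74, 151.15], [-171.62, 171.62]. Speed limits (degrees/s): [147.25, 147.25, 180, 180, 180, 180].

INTERFACE

Orientations are given as [roll, pitch, yaw] about the fixed x, y, z axes, in that order (R = Rz(yaw) Ry(pitch) Rx(roll)).
In Python, from station import * gives the robot as it stands. The module is installed in compiled form; this text tells all that it offers.
- The arm moves only by the shell command python3 -m handwheel 'ROWS' [OPENING] [FORCE]. ROWS is JSON, a list of rows, each a list of 6 numbers: the shift along the tool's x, y, z in m, then the turn, a rotation vector about the tool's x, y, z in rad. A call has 1 to 5 rows; each row is the pose to reach, as a shift and turn from the pose measured when the call began, along the tool's axes at that moment; what a row does not reach only later rows make up. A row lasts 1/8 s, in which the tool goes at most 62.5 mm and 10.7 degrees, less where a joint would pass 70% of its speed; a pose out of reach is approached as far as the arm can. A call with a gripper value outside its range is refused whole. OPENING is the finger opening in m, from 0 to 0.0854, set as the call begins (- or left out, the last holds). The fingers move at their own pace and stop on an object; FORCE is the grip in N (left out, the last holds). Time passes only in rows, so rows that repeat a pose let the fingers close. It gives the time, the measured TCP pose, the force and the opening at its end, in the units of the state.
- get_state(): the state, without advancing time (a new reading comes with each control period).
- camera(name): name is "scene" or "top" or "wrist"; returns the picture (400x640x3 uint8, red, green, blue); there is no depth.
- get_calibration(name): a dict with "vfov" (degrees; the focal length in pixels is half the picture's height over the tangent of half this angle, whatever the lens; pixels are square), "cx", "cy" (the principal point, pixels), "R" (3x3) and "t" (3): a world point X has camera coordinates R X + t; the wrist camera has in their place "tool_from_camera" (4x4, takes a point from camera to tool coordinates, whose origin is the TCP and whose axes are the flange's). Camera axes: x right, y down, z forward; pixel columns grow to the right and rows downward; lengths in mm; the calibration is good to about 2 mm. A picture is of the moment at which its call begins: read the wrist's pose just before it. get_calibration takes no time and is no camera call.
- close_job(): hands the job in, once; it reports no verdict.
The state is a dict: "clock": time; "qpos": joint angles; "qd": joint speeds; "joint_efforts": joint torques, N m; "eef_pos": TCP position; "orientation": TCP orientation; "wrist_force": force on the tool from outside, world axes, zero at the start; "moment": the same for the moment, N m; "finger_gap": finger opening in mm.
Only numpy, scipy, OpenCV 4.12 (cv2) and the standard library are available. Lean on these libraries where they do the work, as an engineer would, in place of code of your own. Each camera call takes 0.05 s, during which the arm holds its last target. There are 200 camera calls.

TASK

Get the thread bay along the front of the little wooden riser ready for the next job: exactly four thread spools standing upright in it and nothing else, whatever is in it now (any bead pot found among them comes out). Then push the sliding bookend up until the four stand snugly together against the end stop, without squeezing them hard. Leave the spare spool and the bead pot standing upright on the desk outside the riser.

Things in the scene. Friction and masses are not known exactly. Their poses are not given: they have to be found in the camera images.
- riser: pale wooden desk riser (little shelf, fixed, y -165..+165 mm) with a thread bay along its front. Origin: desk level, middle of the bay's centre line; x to the riser's back, y along the bay to its open end (robot's left), z up. Bay: channel x -18..+18 mm, floor = desk, between a front rail (x -25..-18) and a rear fence (x +18..+25), both 12 mm high. The desk 100 mm before the rail is clear
- end_stop (a point): foot of the end stop's face at the bay's closed end (riser y = -140 mm, x = 0, desk level): a wooden block 52 mm (x) by 25 mm (y), 28 mm high, against which the row is pushed. Axes as the riser's
- board_edge (a point): middle of the lower front edge of the riser's top board (riser x = +15 mm, z = 105 mm); board x +15..+140, z 105..119, things on it to z 160 from x +30 on, side panels under it from x +30 on. It hangs so close over the bay that a gripper held upright there hits it: come in leaning back towards the robot
- bookend (a joint): aluminium bookend that slides along the bay on the front rail: 0 = fully open (its face at riser y = +140 mm), grows in m towards the end stop (face at riser y = 0.140 - value), up to 0.20; stiff (about 2 N), stays where it is left. Plate 8 mm thick, 34 mm wide, 52 mm high
- bookend_tab (a point): centre of the bookend's grip tab, which sticks out in front of the front rail: 28 mm (x) by 12 mm (y) by 34 mm (z 10..44 mm); free on both sides. Axes as the riser's
- bookend_face (a point): foot of the bookend's face towards the end stop, at desk level on the bay's centre line. Axes as the riser's
- bead_pot: clear round screw pot of beads with a pale lid, standing: body 32 mm across, lid 36 mm across (from 26 to 33 mm up), 33 mm high; origin at the centre of its underside, z up its axis
- spool_a: upright red thread spool, 24 mm across the flanges, 32 mm high (treat as a plain cylinder); origin at the centre of its underside, z up its axis
- spool_b: upright white thread spool, 26 mm across the flanges, 35 mm high (treat as a plain cylinder); origin at the centre of its underside, z up its axis
- spool_c: upright blue thread spool, 28 mm across the flanges, 38 mm high (treat as a plain cylinder); origin at the centre of its underside, z up its axis
- spool_d: upright black thread spool, 30 mm across the flanges, 32 mm high (treat as a plain cylinder); origin at the centre of its underside, z up its axis
- spool_e: upright white thread spool, 26 mm across the flanges, 35 mm high (treat as a plain cylinder); origin at the centre of its underside, z up its axis
Things that resemble listed ones, but are neither listed nor needed, are in the scene too. What is shaped like the bead_pot but green is not meant.

How it is judged (in metres and radians):
At the end, for the whole second after the job is handed in: Exactly four spools stand upright (7 deg) in the bay between bookend and end stop, with under 5 mm of slack in the whole row; the fifth spool and the bead pot stand upright on the desk outside the riser (42 mm or more before the bay's centre line, or past its ends or back); all at rest ((((x of spool_a in the frame of riser between -0.02 and 0.02 m and y of spool_a in the frame of riser above -0.14 m and y of spool_a in the frame of bookend_face below -0.005 m) and (x of spool_b in the frame of riser between -0.02 and 0.02 m and y of spool_b in the frame of riser above -0.14 m and y of spool_b in the frame of bookend_face below -0.005 m) and (x of spool_c in the frame of riser between -0.02 and 0.02 m and y of spool_c in the frame of riser above -0.14 m and y of spool_c in the frame of bookend_face below -0.005 m) and (x of spool_d in the frame of riser between -0.02 and 0.02 m and y of spool_d in the frame of riser above -0.14 m and y of spool_d in the frame of bookend_face below -0.005 m) and (x of spool_e in the frame of riser below -0.042 m or x of spool_e in the frame of riser above 0.16 m or y of spool_e in the frame of riser above 0.185 m or y of spool_e in the frame of riser below -0.185 m) and value of joint bookend above 0.167 m) or ((x of spool_a in the frame of riser between -0.02 and 0.02 m and y of spool_a in the frame of riser above -0.14 m and y of spool_a in the frame of bookend_face below -0.005 m) and (x of spool_b in the frame of riser between -0.02 and 0.02 m and y of spool_b in the frame of riser above -0.14 m and y of spool_b in the frame of bookend_face below -0.005 m) and (x of spool_c in the frame of riser between -0.02 and 0.02 m and y of spool_c in the frame of riser above -0.14 m and y of spool_c in the frame of bookend_face below -0.005 m) and (x of spool_e in the frame of riser between -0.02 and 0.02 m and y of spool_e in the frame of riser above -0.14 m and y of spool_e in the frame of bookend_face below -0.005 m) and (x of spool_d in the frame of riser below -0.042 m or x of spool_d in the frame of riser above 0.16 m or y of spool_d in the frame of riser above 0.185 m or y of spool_d in the frame of riser below -0.185 m) and value of joint bookend above 0.171 m) or ((x of spool_a in the frame of riser between -0.02 and 0.02 m and y of spool_a in the frame of riser above -0.14 m and y of spool_a in the frame of bookend_face below -0.005 m) and (x of spool_b in the frame of riser between -0.02 and 0.02 m and y of spool_b in the frame of riser above -0.14 m and y of spool_b in the frame of bookend_face below -0.005 m) and (x of spool_d in the frame of riser between -0.02 and 0.02 m and y of spool_d in the frame of riser above -0.14 m and y of spool_d in the frame of bookend_face below -0.005 m) and (x of spool_e in the frame of riser between -0.02 and 0.02 m and y of spool_e in the frame of riser above -0.14 m and y of spool_e in the frame of bookend_face below -0.005 m) and (x of spool_c in the frame of riser below -0.042 m or x of spool_c in the frame of riser above 0.16 m or y of spool_c in the frame of riser above 0.185 m or y of spool_c in the frame of riser below -0.185 m) and value of joint bookend above 0.169 m) or ((x of spool_a in the frame of riser between -0.02 and 0.02 m and y of spool_a in the frame of riser above -0.14 m and y of spool_a in the frame of bookend_face below -0.005 m) and (x of spool_c in the frame of riser between -0.02 and 0.02 m and y of spool_c in the frame of riser above -0.14 m and y of spool_c in the frame of bookend_face below -0.005 m) and (x of spool_d in the frame of riser between -0.02 and 0.02 m and y of spool_d in the frame of riser above -0.14 m and y of spool_d in the frame of bookend_face below -0.005 m) and (x of spool_e in the frame of riser between -0.02 and 0.02 m and y of spool_e in the frame of riser above -0.14 m and y of spool_e in the frame of bookend_face below -0.005 m) and (x of spool_b in the frame of riser below -0.042 m or x of spool_b in the frame of riser above 0.16 m or y of spool_b in the frame of riser above 0.185 m or y of spool_b in the frame of riser below -0.185 m) and value of joint bookend above 0.167 m) or ((x of spool_b in the frame of riser between -0.02 and 0.02 m and y of spool_b in the frame of riser above -0.14 m and y of spool_b in the frame of bookend_face below -0.005 m) and (x of spool_c in the frame of riser between -0.02 and 0.02 m and y of spool_c in the frame of riser above -0.14 m and y of spool_c in the frame of bookend_face below -0.005 m) and (x of spool_d in the frame of riser between -0.02 and 0.02 m and y of spool_d in the frame of riser above -0.14 m and y of spool_d in the frame of bookend_face below -0.005 m) and (x of spool_e in the frame of riser between -0.02 and 0.02 m and y of spool_e in the frame of riser above -0.14 m and y of spool_e in the frame of bookend_face below -0.005 m) and (x of spool_a in the frame of riser below -0.042 m or x of spool_a in the frame of riser above 0.16 m or y of spool_a in the frame of riser above 0.185 m or y of spool_a in the frame of riser below -0.185 m) and value of joint bookend above 0.165 m)) and (x of bead_pot in the frame of riser below -0.042 m or x of bead_pot in the frame of riser above 0.16 m or y of bead_pot in the frame of riser above 0.185 m or y of bead_pot in the frame of riser below -0.185 m) and height (world z) of spool_a between -0.006 and 0.006 m and angle between each of spool_a, spool_b, spool_c, spool_d, spool_e, bead_pot's own z axis and vertical below 0.12 rad and linear speed of each of spool_a, spool_b, spool_c, spool_d, spool_e, bead_pot below 0.02 m/s and height (world z) of spool_b between -0.006 and 0.006 m and height (world z) of spool_c between -0.006 and 0.006 m and height (world z) of spool_d between -0.006 and 0.006 m and height (world z) of spool_e between -0.006 and 0.006 m and height (world z) of bead_pot between -0.006 and 0.006 m); the robot touches nothing.
It fails at once if the bookend presses on a spool with more than 35 N (contact force between bookend and spool_a above 35 N or contact force between bookend and spool_b above 35 N or contact force between bookend and spool_c above 35 N or contact force between bookend and spool_d above 35 N or contact force between bookend and spool_e above 35 N).
It also fails if it takes over 72 s, if anything falls off the work surface, if the arm or the gripper's body presses on something with over 40 N, if the wrist force passes 120 N, or if a joint passes its speed limit or range.

## Working session

There is one attempt and no reset: what is moved stays moved. The work goes in short steps, Python scripts to look and compute and a shell command to move; the robot and the scene stay as the last step left them, time stands still between calls to the robot, and variables do not carry over. Pictures are saved under pics/ and viewed, about 8 in all and at most 12, crops included, and the job is handed in when it is done.

```bash
mkdir -p pics; python3 - <<'E'
from station import *
import cv2,json
for n in ("scene","top"):
    cv2.imwrite(f"pics/{n}0.png",camera(n)[:,:,::-1])
    c=get_calibration(n);print(n,{k:(v.tolist() if hasattr(v,'tolist') else v) for k,v in c.items()})
c=get_calibration("wrist");print(c)
print(get_state())
E
```

```text
scene {'vfov': 51.053165322427546, 'cx': 316.16744689102444, 'cy': 191.6592967670038, 'R': [[-0.8693802506171726, -0.4936808673224836, 0.021381793108683166], [-0.23516352307194413, 0.37529524787371005, -0.8965777123818112], [0.4345987773259531, -0.7844951740853034, -0.44237000868464826]], 't': [363.44248754040314, 208.6437440828287, 1028.3507225471924]}
top {'vfov': 42.17966672249493, 'cx': 312.91250879638847, 'cy': 195.8472671357011, 'R': [[0.0015715329564752784, -0.9999950393189773, 0.002729765851496456], [-0.9960933095989691, -0.0018064092988061265, -0.08828847862330551], [0.08829297172674277, -0.002580353247613777, -0.996091207129537]], 't': [-99.55492372002787, 466.2175524626829, 1425.8576069428734]}
{'vfov': 68.77432037668389, 'cx': 321.4070771043891, 'cy': 201.75532554633693, 'tool_from_camera': array([[-1.70091544e-04, -9.59738185e-01, -2.80896044e-01,
         7.11283143e+01],
       [ 9.99999314e-01,  1.62303587e-04, -1.16007464e-03,
         3.38504175e-02],
       [ 1.15895837e-03, -2.80896048e-01,  9.59737499e-01,
        -1.26792810e+02],
       [ 0.00000000e+00,  0.00000000e+00,  0.00000000e+00,
         1.00000000e+00]])}
{'clock': 0.1, 'qpos': array([-7.71838975e+01,  9.11086762e+00,  9.15644001e+01,  1.89124652e-03,
        7.94232946e+01, -1.20404068e+01]), 'qd': array([ 0.08706558,  0.00023862, -0.17778874, -0.05918387, -0.00268799,
       -0.13507136]), 'joint_efforts': array([-4.65100238e-04, -3.96984386e+01, -3.32340682e+01, -3.35677460e-04,
        4.05676823e-03,  5.45144985e-06]), 'eef_pos': array([ 241.55061022, -521.24329178,  247.40228394]), 'orientation': array([-1.79903994e+02, -2.23778669e-02,  2.48561418e+01]), 'wrist_force': array([-0.36714405, -0.43076634, -0.05455452]), 'moment': array([-0.01221299,  0.01560604,  0.00598002]), 'finger_gap': 85.36140751933053}
```

View pics/scene0.png

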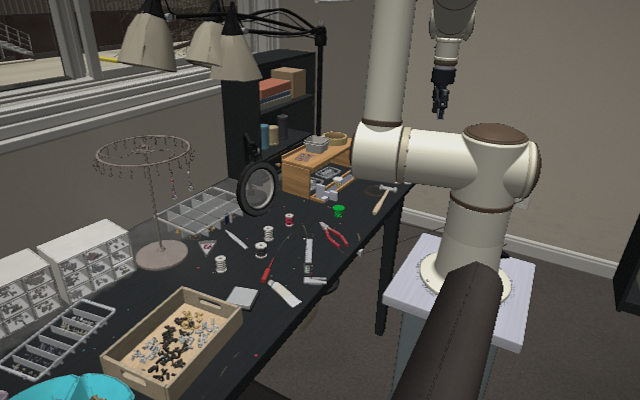

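View pics/top0.png

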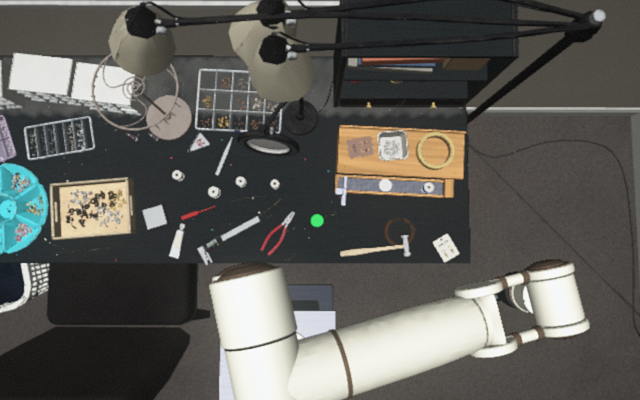

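```bash
cat > h.py <<'E'
from station import *
import numpy as np, cv2
from scipy.spatial.transform import Rotation as Ro
def tool():
    s=get_state(); return np.array(s['eef_pos']),Ro.from_euler('xyz',s['orientation'],degrees=True).as_matrix()
def cam(n,pose=None):
    c=get_calibration(n); f=200/np.tan(np.radians(c['vfov']/2))
    if n=='wrist':
        p,R=pose; T=np.array(c['tool_from_camera']); Rc=R@T[:3,:3]; o=p+R@T[:3,3]
    else:
        Rc=np.array(c['R']).T; o=-Rc@np.array(c['t'])
    return f,c['cx'],c['cy'],Rc,o
def ray(n,u,v,z,pose=None):
    f,cx,cy,Rc,o=cam(n,pose); d=Rc@np.array([(u-cx)/f,(v-cy)/f,1]); return o+d*(z-o[2])/d[2]
def proj(n,X,pose=None):
    f,cx,cy,Rc,o=cam(n,pose); q=Rc.T@(np.array(X)-o); return f*q[0]/q[2]+cx,f*q[1]/q[2]+cy
E
python3 - <<'E'
from h import *
t=cv2.imread('pics/top0.png'); s=cv2.imread('pics/scene0.png')
a=cv2.resize(t[160:210,150:310],None,fx=5,fy=5,interpolation=2)
b=cv2.resize(t[165:205,325:480],(800,206),interpolation=2)
cv2.imwrite('pics/c1.png',np.vstack([a,b]))
c=cv2.resize(s[130:280,190:370],(720,600),interpolation=2)
cv2.imwrite('pics/c2.png',c)
E
```

```text
(no output)
```

View pics/c1.png

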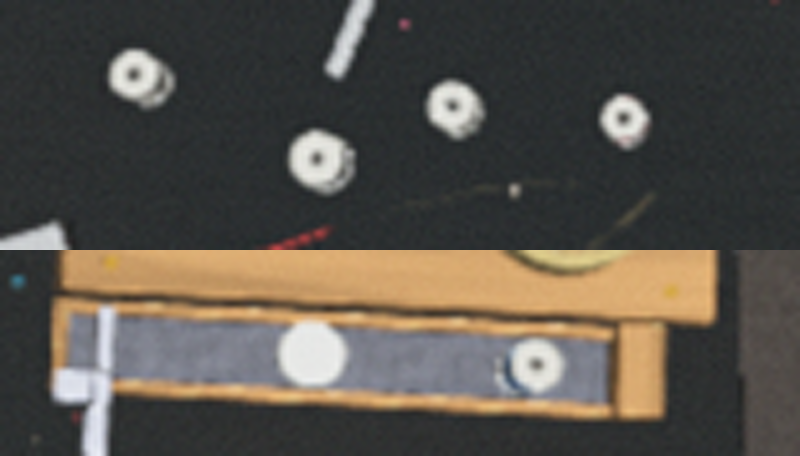

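View pics/c2.png

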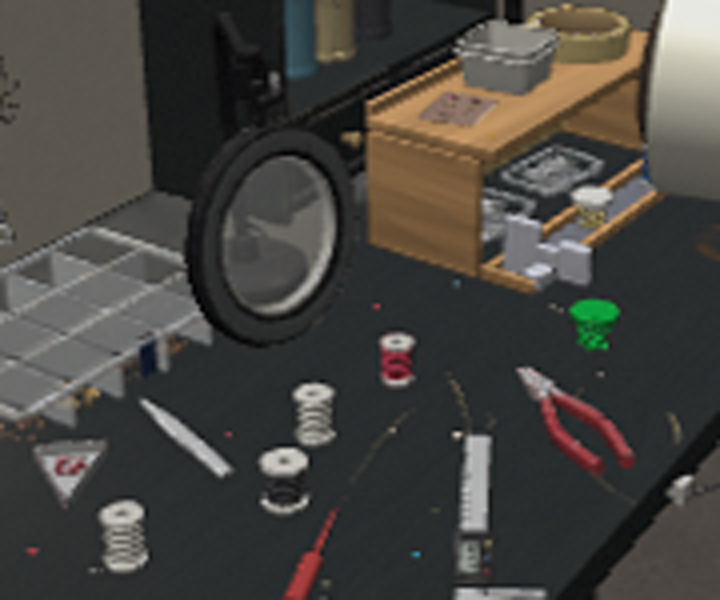

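```bash
python3 - <<'E'
from h import *
t=cv2.imread('pics/top0.png')
m=(t.min(2)>185).astype(np.uint8)
n,l,st,c=cv2.connectedComponentsWithStats(m)
for i in range(1,n):
    u,v=c[i]
    if 150<u<470 and 160<v<205 and st[i,4]>15: print(np.round(c[i],1),st[i],np.round(ray('top',u,v,34)[:2],1))
hsv=cv2.cvtColor(t,cv2.COLOR_BGR2HSV)
w=((hsv[:,:,0]>8)&(hsv[:,:,0]<25)&(hsv[:,:,1]>70)&(hsv[:,:,2]>110)).astype(np.uint8)
F=[];B=[];
for u in range(350,440,6):
    v=np.where(w[165:205,u])[0]+165; print(u,v.tolist())
    F.append(ray('top',u,v.max()+.5,12)[:2])
F=np.array(F);p=np.polyfit(F[:,1],F[:,0],1);print(p,np.degrees(np.arctan(p[0])),np.abs(np.polyval(p,F[:,1])-F[:,0]).max())
r=w[186];print(np.where(w[186,325:480])[0]+325)
for v in (184,188,191): print(v,np.where(w[v,325:480])[0]+325)
# end block, board edges
E
```

```text
[176.6 174.4] [173 170   8   9  46] [524.1 279.3]
[240.  180.6] [236 177   9   9  52] [507.4 103.3]
[342.2 191. ] [336 176  11  29 109] [ 478.7 -179.6]
[384.9 184.7] [379 179  13  12 124] [ 496.7 -298.2]
[274.4 183.2] [271 180   8   7  37] [500.1   7.9]
[428.8 186.7] [425 183   9   9  59] [ 491.1 -419.7]
[213.  191.2] [209 187   9  10  68] [477.5 177.5]
350 [165, 166, 167, 168, 169, 170, 171, 172, 173, 175, 176, 177, 190, 191, 192]
356 [165, 166, 167, 168, 169, 170, 171, 172, 173, 175, 176, 177, 191, 192, 193]
362 [165, 166, 167, 168, 169, 170, 171, 172, 173, 176, 177, 178, 191, 192, 193]
368 [165, 166, 167, 168, 169, 170, 171, 172, 173, 174, 176, 177, 178, 191, 192, 193]
374 [165, 166, 167, 168, 169, 170, 171, 172, 173, 174, 176, 177, 178, 191, 192, 193, 194]
380 [165, 166, 167, 168, 169, 170, 171, 172, 173, 174, 176, 177, 178, 179, 192, 193, 194]
386 [165, 166, 167, 168, 169, 170, 171, 172, 173, 174, 175, 177, 178, 192, 193, 194]
392 [165, 166, 167, 168, 169, 170, 171, 172, 173, 174, 175, 177, 178, 179, 193, 194]
398 [165, 166, 167, 168, 169, 170, 171, 172, 173, 174, 175, 177, 178,
[... 301 characters left out ...]
196]
422 [165, 166, 167, 168, 169, 170, 171, 172, 173, 174, 175, 176, 177, 179, 180, 181, 194, 195, 196]
428 [165, 166, 167, 168, 169, 170, 171, 172, 173, 174, 175, 176, 177, 179, 180, 181, 194, 195, 196]
434 [165, 166, 167, 168, 169, 170, 171, 172, 173, 174, 175, 176, 177, 179, 180, 181, 194, 195, 196, 197]
[4.95888469e-02 4.85958435e+02] 2.838906156363122 1.3166452176473626
[335 336 337 444 445 446 447 448 449 450 451 452 453]
184 [335 336 337 445 446 447 448 449 450 451 452 453]
188 [444 445 446 447 448 449 450 451 452 453]
191 [347 348 349 350 351 352 353 354 355 356 357 358 359 360 361 362 363 364
 365 366 367 368 369 370 371 372 373 374 375 376 444 445 446 447 448 449
 450 451 452 453]
```

```bash
cat >> h.py <<'E'
PSI=np.radians(-2.84); O=np.array([494.8,-328.,0]); TH=np.radians(35)
Rr=Ro.from_euler('z',PSI).as_matrix()
c_,s_=np.cos(TH),np.sin(TH)
RT=Rr@np.array([[-c_,0,s_],[0,1,0],[-s_,0,-c_]])   # target tool axes
def r2w(p): return O+Rr@np.array(p,float)
def w2r(p): return Rr.T@(np.array(p,float)-O)
def need(w):   # row to reach world pos w at the working orientation
    p,R=tool(); print('row m/rad',np.round(R.T@(np.array(w)-p)/1000,4),np.round(Ro.from_matrix(R.T@RT).as_rotvec(),3))
    print('riser now',np.round(w2r(p),1))
E
python3 - <<'E'
from h import *
need(r2w([-57.4,29,112]))
need(r2w([-120,-100,200]))
for n,w in dict(red=(500.1,7.9),w1=(507.4,103.3),bl=(477.5,177.5),w2=(524.1,279.3)).items(): print(n,np.round(w2r((*w,0)),1))
E
```

```text
row m/rad [ 0.2736 -0.121   0.1357] [-0.804 -0.2   -2.55 ]
riser now [-243.4 -205.6  247.4]
row m/rad [ 0.1583 -0.036   0.0475] [-0.804 -0.2   -2.55 ]
riser now [-243.4 -205.6  247.4]
red [-11.3 335.8   0. ]
w1 [ -8.8 431.4   0. ]
bl [-42.3 504.    0. ]
w2 [ -0.8 608.    0. ]
```

```bash
python3 -m handwheel '[[0.04,-0.01,0.01,-0.055,-0.014,-0.175],[0.08,-0.02,0.02,-0.11,-0.027,-0.35],[0.11,-0.03,0.03,-0.165,-0.041,-0.525],[0.14,-0.036,0.04,-0.22,-0.055,-0.7],[0.158,-0.036,0.047,-0.275,-0.068,-0.875]]' 0.06 30
python3 -c "
from h import *
need(r2w([-120,-60,180]))"
```

```text
clock: 0.72
eef_pos: [370.6, -420.3, 199.4]
orientation: [167.8, 9.8, 74.7]
wrist_force: [-0.7, -0.7, -0.0]
finger_gap: 60.1
row m/rad [ 0.0401 -0.0113  0.0106] [-0.525 -0.135 -1.669]
riser now [-119.5  -98.4  199.4]
```

```bash
python3 -m handwheel '[[0.01,-0.003,0.002,-0.055,-0.014,-0.175],[0.02,-0.006,0.005,-0.11,-0.028,-0.35],[0.03,-0.009,0.008,-0.165,-0.042,-0.525],[0.04,-0.011,0.01,-0.22,-0.056,-0.7],[0.04,-0.011,0.01,-0.275,-0.07,-0.875]]'
python3 -c "
from h import *
need(r2w([-57.4,29,112]))"
```

```text
clock: 1.35
eef_pos: [372.1, -380.5, 179.6]
orientation: [167.3, 25.5, 125.3]
wrist_force: [-0.4, -0.0, -0.0]
finger_gap: 60.0
row m/rad [0.0563 0.0902 0.0695] [-0.247 -0.066 -0.789]
riser now [-120.   -58.5  179.6]
```

```bash
python3 -m handwheel '[[0.011,0.018,0.014,-0.05,-0.013,-0.16],[0.022,0.036,0.028,-0.1,-0.026,-0.32],[0.034,0.054,0.042,-0.15,-0.04,-0.48],[0.045,0.072,0.056,-0.2,-0.053,-0.64],[0.056,0.09,0.07,-0.247,-0.066,-0.789]]'
python3 - <<'E'
from h import *
need(r2w([-57.4,29,112]))
cv2.imwrite('pics/w1.png',camera('wrist')[:,:,::-1])
E
```

```text
clock: 1.98
eef_pos: [450.9, -287.0, 124.6]
orientation: [179.7, 33.0, 175.8]
wrist_force: [-0.2, 0.5, 0.7]
finger_gap: 60.2
row m/rad [ 0.0163 -0.0101  0.0043] [-0.007 -0.035 -0.02 ]
riser now [-45.9  38.8 124.6]
```

View pics/w1.png

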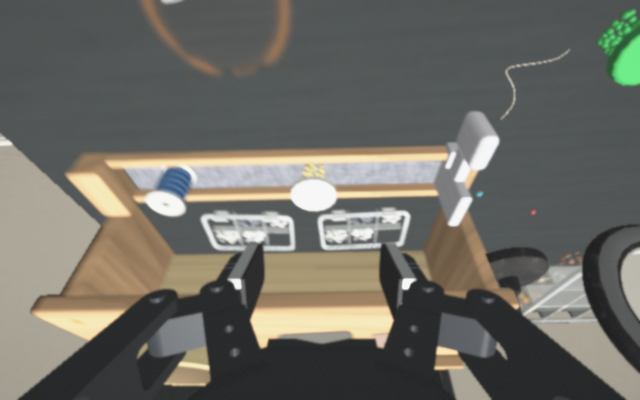

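```bash
python3 -m handwheel '[[0.016,-0.01,0.004,-0.007,-0.035,-0.02],[0.016,-0.01,0.004,-0.007,-0.035,-0.02],[0.016,-0.01,0.004,-0.007,-0.035,-0.02]]'
cat >> h.py <<'E'
def look(name):
    pose=tool(); im=camera('wrist')[:,:,::-1]; cv2.imwrite(f'pics/{name}.png',im); return pose,im
E
python3 - <<'E'
from h import *
pose,t=look('w2')
need(r2w([0,29,28]))
m=(t.min(2)>170).astype(np.uint8)
n,l,st,c=cv2.connectedComponentsWithStats(m)
for i in range(1,n):
    u,v=c[i]
    if v<260 and st[i,4]>80: print(np.round(c[i]),st[i],np.round(w2r(ray('wrist',u,v,33,pose)),1))
hsv=cv2.cvtColor(t,cv2.COLOR_BGR2HSV)
w=((hsv[:,:,0]>8)&(hsv[:,:,0]<25)&(hsv[:,:,1]>70)&(hsv[:,:,2]>110)).astype(np.uint8)
for u in list(range(100,460,25)):
    v=np.where(w[100:230,u])[0]+100
    g=np.split(v,np.where(np.diff(v)>1)[0]+1)
    print(u,[(a[0],a[-1]) for a in g if len(a)>2], [np.round(w2r(ray('wrist',u,g[0][0]-.5,12,pose))[:2],1)] if len(v) else '')
E
```

```text
clock: 2.4
eef_pos: [453.7, -286.1, 128.6]
orientation: [179.9, 33.3, 176.2]
wrist_force: [-0.9, 0.4, -0.4]
finger_gap: 59.8
row m/rad [ 0.019  -0.0103  0.1078] [-0.008 -0.03  -0.014]
riser now [-43.1  39.9 128.5]
[476. 148.] [452 113  45  64 927] [-37.4 149.3  33. ]
[  5. 137.] [  0 132  14  10 106] [ -53.1 -174.5   33. ]
[448. 153.] [443 144  11  19 101] [-33.3 130.8  33. ]
[293. 168.] [ 106  149  338   55 9392] [-21.2  17.8  33. ]
[ 97. 185.] [ 72 165  53  41 903] [  -5.4 -140.3   33. ]
[161. 194.] [134 182  48  25 745] [  6.4 -93.9  33. ]
[457. 204.] [446 189  23  31 337] [ 24.1 156.4  33. ]
[359. 223.] [ 316  203   91   41 1753] [49.8 73.2 33. ]
[245. 224.] [ 199  204   93   41 1830] [ 49.3 -33.3  33. ]
100 [(np.int64(144), np.int64(175)), (np.int64(199), np.int64(206)), (np.int64(218), np.int64(229))] [array([ -30.1, -133.8])]
125 [(np.int64(144), np.int64(153)), (np.int64(169), np.int64(229))] [array([ -29.7, -114.2])]
150 [(np.int64(144), np.int64(152)), (np.int64(219), np.int64(229))] [array([-29.4, -94.6])]
175 [(np.int64(143), np.int64(151))] [array([-30. , -74.7])]
200 [(
[... 252 characters left out ...]
.int64(190), np.int64(192))] [array([-29.9, -15.9])]
275 [(np.int64(142), np.int64(150)), (np.int64(180), np.int64(187))] [array([-29.6,   3.5])]
300 [(np.int64(142), np.int64(149))] [array([-29.2,  23. ])]
325 [(np.int64(141), np.int64(149))] [array([-29.9,  42.5])]
350 [(np.int64(141), np.int64(149)), (np.int64(179), np.int64(186))] [array([-29.5,  62. ])]
375 [(np.int64(141), np.int64(149)), (np.int64(179), np.int64(187))] [array([-29.2,  81.4])]
400 [(np.int64(140), np.int64(152)), (np.int64(179), np.int64(190))] [array([-29.8, 100.7])]
425 [(np.int64(140), np.int64(152)), (np.int64(178), np.int64(190))] [array([-29.4, 120.1])]
450 [(np.int64(221), np.int64(229))] [array([ 76.4, 173. ])]
```

View pics/w2.png

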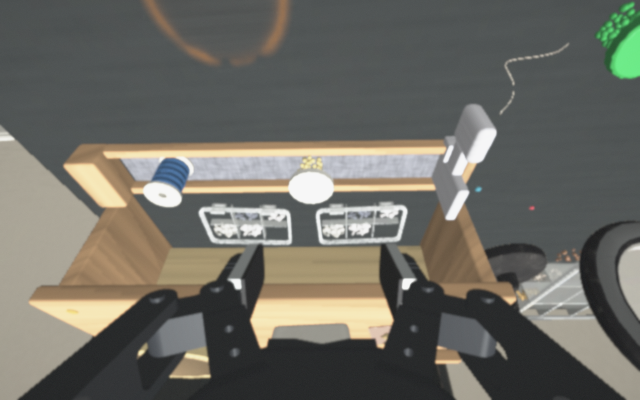

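```bash
python3 -c "
from h import *
print(np.round(get_state()['qpos'],1))"
```

```text
[ -60.3   -4.5  126.2   39.6   45.9 -171.6]
```

```bash
sed -i 's/^RT=.*/RT=Rr@np.array([[c_,0,s_],[0,-1,0],[s_,0,-c_]])/' h.py
python3 -m handwheel '[[0,0,-0.01,0,0,0.18],[0,0,-0.02,0,0,0.36],[0,0,-0.03,0,0,0.54],[0,0,-0.03,0,0,0.72],[0,0,-0.03,0,0,0.9]]'
python3 -m handwheel '[[0,0,0,0,0,0.18],[0,0,0,0,0,0.36],[0,0,0,0,0,0.54],[0,0,0,0,0,0.72],[0,0,0,0,0,0.9]]'
python3 -c "
from h import *
print(get_state()['qpos'])
need(r2w([-57.4,29,112]))"
```

```text
clock: 3.08
eef_pos: [436.9, -285.5, 153.8]
orientation: [152.6, 19.8, 119.4]
wrist_force: [-0.7, -0.7, 0.6]
finger_gap: 59.7
clock: 3.7
eef_pos: [436.6, -285.9, 153.8]
orientation: [147.5, -7.6, 74.5]
wrist_force: [-0.2, -0.3, 0.1]
finger_gap: 59.9
[-62.48794157  -9.63763903 127.31773829  37.6623816   50.13099589
 -66.37878613]
row m/rad [-0.0147 -0.0174  0.0366] [-0.012  0.031  1.314]
riser now [-60.2  39.2 153.8]
```

```bash
python3 -m handwheel '[[-0.003,-0.003,0.006,0,0.005,0.18],[-0.006,-0.007,0.012,0,0.01,0.36],[-0.009,-0.01,0.02,0,0.015,0.54],[-0.012,-0.014,0.028,-0.01,0.02,0.72],[-0.015,-0.017,0.037,-0.01,0.025,0.9]]'
python3 -m handwheel '[[0,0,0,0,0.003,0.18],[0,0,0,0,0.006,0.36],[0,0,0,0,0.006,0.414],[0,0,0,0,0.006,0.414]]'
python3 - <<'E'
from h import *
pose,t=look('w3')
print(get_state()['qpos'])
need(r2w([0,29,28]))
m=(t.min(2)>205).astype(np.uint8)
n,l,st,c=cv2.connectedComponentsWithStats(m)
for i in range(1,n):
    u,v=c[i]
    if st[i,4]>80: print(np.round(c[i]),st[i],np.round(w2r(ray('wrist',u,v,33,pose)),1))
E
```

```text
clock: 4.32
eef_pos: [439.0, -297.0, 111.5]
orientation: [164.8, -31.5, 24.8]
wrist_force: [0.0, -0.5, 0.1]
finger_gap: 60.1
clock: 4.82
eef_pos: [438.7, -297.4, 111.6]
orientation: [-179.6, -35.0, -3.3]
wrist_force: [-0.7, 0.8, 0.3]
finger_gap: 60.2
[-6.41539056e+01 -2.79610015e+00  1.27581589e+02  4.42358512e+01
  4.62534177e+01  4.96514775e-02]
row m/rad [-0.0008 -0.0009  0.1014] [-0.003  0.001 -0.006]
riser now [-57.5  27.9 111.6]
[302.  12.] [ 240    0  154   27 1120] [211.4  47.4  33. ]
[263. 155.] [220 139  97  23 314] [46.8 77.5 33. ]
[365. 150.] [346 138  57  21 259] [50.5 -9.4 33. ]
[431. 154.] [405 138  38  23 140] [ 46.7 -65.5  33. ]
[167. 197.] [160 176  15  42 373] [  9.3 153.9  33. ]
[318. 205.] [ 296  184   45   43 1514] [ 1.1 30.7 33. ]
[471. 202.] [454 186  35  33 861] [  3.1 -92.3  33. ]
[445. 219.] [437 202  27  28 111] [-11.1 -69.2  33. ]
[167. 236.] [154 225  26  25 476] [-23.5 148.7  33. ]
[159. 266.] [150 248  19  37 485] [-46.5 150.8  33. ]
```

View pics/w3.png

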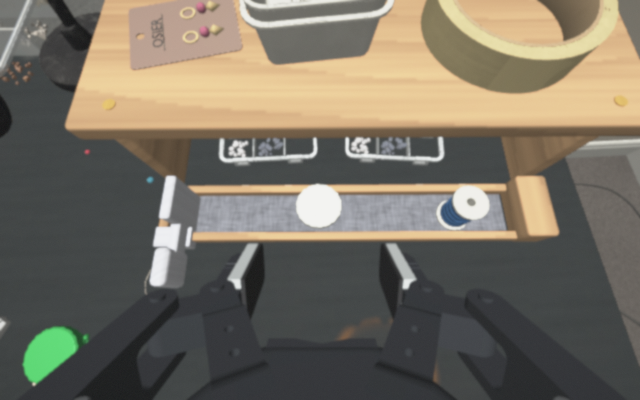

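```bash
python3 - <<'E'
from h import *
p,R=tool();pose=(p,R)
t=cv2.imread('pics/w3.png')
hsv=cv2.cvtColor(t,cv2.COLOR_BGR2HSV)
w=((hsv[:,:,0]>8)&(hsv[:,:,0]<25)&(hsv[:,:,1]>70)&(hsv[:,:,2]>110)).astype(np.uint8)
for u in (220,260,380,420,500):
    v=np.where(w[170:260,u])[0]+170
    print(u,v.min(),v.max(),np.round(w2r(ray('wrist',u,v.min()-.5,12,pose))[:2],1),[np.round(w2r(ray('wrist',u,v.max()+.5,z,pose))[:2],1) for z in (0,12)])
for v in (215,225): 
    u=np.where(w[v,480:580])[0]+480; print(v,u.min(),u.max(),np.round(w2r(ray('wrist',u.min()-.5,v,0,pose))[:2],1),np.round(w2r(ray('wrist',u.max()+.5,v,28,pose))[:2],1))
E
python3 -m handwheel '[[0.001,-0.001,0.02,0,0,0],[0.001,-0.003,0.04,0,0,0],[0.001,-0.003,0.06,0,0,0],[0.001,-0.003,0.08,0,0,0],[0.001,-0.003,0.1,0,0,0]]'
python3 -m handwheel '[[0,0,0.001,0,0,0],[0,0,0.001,0,0,0],[0,0,0.001,0,0,0],[0,0,0.001,0,0,0]]' 0.02 25
python3 -c "
from h import *
need(r2w([0,29,28]))"
```

```text
220 185 241 [ 28.2 119.8] [array([-21.5, 118.5]), array([-23.8, 114.3])]
260 185 241 [28.  83.6] [array([-21.6,  83. ]), array([-24. ,  80.3])]
380 184 240 [ 28.3 -24.6] [array([-21.3, -23.4]), array([-23.6, -21.1])]
420 185 240 [ 27.1 -60.4] [array([-21.4, -58.8]), array([-23.8, -54.8])]
500 183 239 [  28.5 -132.4] [array([ -20.9, -129.5]), array([ -23.2, -122.1])]
215 506 554 [   1.6 -138.9] [  -6.6 -160.2]
225 508 557 [  -7.8 -138.8] [ -14.9 -160.5]
clock: 5.5
eef_pos: [497.3, -297.3, 29.8]
orientation: [-179.7, -35.0, -3.2]
wrist_force: [-0.5, -0.6, 0.5]
finger_gap: 59.6
clock: 6.0
eef_pos: [497.8, -297.7, 29.5]
orientation: [-179.7, -35.0, -3.2]
wrist_force: [0.7, -0.2, -0.1]
finger_gap: 34.4
row m/rad [-0.0021  0.0015  0.0004] [-0.001  0.    -0.005]
riser now [ 1.5 30.4 29.5]
```

```bash
sed -i 's/O=np.array(\[494.8,-328.,0\])/O=np.array([496.8,-326.,0])/' h.py
python3 -m handwheel '[[0.005,0,-0.008,0,0,0],[0.01,0,-0.015,0,0,0],[0.01,0,-0.04,0,0,0],[0.01,0,-0.07,0,0,0],[0.01,0,-0.095,0,0,0]]'
python3 -m handwheel '[[-0.003,0.025,-0.002,0,0,0],[-0.006,0.06,-0.004,0,0,0],[-0.01,0.095,-0.007,0,0,0],[-0.014,0.13,-0.01,0,0,0],[-0.016,0.147,-0.011,0,0,0]]'
python3 -c "
from h import *
need(r2w([-65,-115,29.5]))"
```

```text
clock: 6.62
eef_pos: [451.2, -295.8, 114.7]
orientation: [-179.8, -35.0, -3.1]
wrist_force: [0.3, -1.3, 0.5]
finger_gap: 34.3
clock: 7.25
eef_pos: [423.6, -443.6, 115.2]
orientation: [-179.9, -35.0, -3.1]
wrist_force: [0.5, 0.1, -0.1]
finger_gap: 34.3
row m/rad [-0.0474 -0.006   0.0714] [ 0.002 -0.001 -0.004]
riser now [ -67.2 -121.1  115.2]
```

```bash

python3 -m handwheel '[[-0.015,-0.003,0.022,0,0,0],[-0.03,-0.006,0.045,0,0,0],[-0.042,-0.006,0.063,0,0,0],[-0.0465,-0.006,0.07,0,0,0],[-0.0465,-0.006,0.07,0,0,0]]'
python3 -m handwheel '[[-0.0003,0,0.0005,0,0,0],[-0.0003,0,0.0005,0,0,0],[-0.0003,0,0.0005,0,0,0]]'  0.055
python3 -m handwheel '[[0,0,-0.02,0,0,0],[0,0,-0.05,0,0,0],[0,0,-0.09,0,0,0],[0,0,-0.09,0,0,0]]'
python3 - <<'E'
from h import *
pose,t=look('w4')
need(r2w([-75,333.8,100])); p=pose[0]
for n,w in dict(red=(500.1,7.9),w1=(507.4,103.3),w2=(524.1,279.3)).items():
    print(n,np.round(w2r((*w,0)),1),'hover dist',np.round(w2r((*w,0))-w2r(p),0))
E
```

```text
clock: 7.88
eef_pos: [426.2, -437.2, 31.1]
orientation: [-179.9, -35.0, -3.1]
wrist_force: [0.4, -0.3, -0.4]
finger_gap: 34.2
clock: 8.25
eef_pos: [426.4, -437.6, 31.2]
orientation: [-180.0, -35.1, -3.1]
wrist_force: [-0.2, -0.3, -0.2]
finger_gap: 54.8
clock: 8.75
eef_pos: [374.3, -437.2, 107.8]
orientation: [179.7, -35.1, -3.0]
wrist_force: [0.3, -0.0, -0.2]
finger_gap: 54.8
row m/rad [ 0.0291 -0.4499  0.0268] [ 0.005 -0.002 -0.003]
riser now [-116.6 -115.9  106.1]
red [-13.2 333.7   0. ] hover dist [ 104.  451. -108.]
w1 [-10.7 429.3   0. ] hover dist [ 106.  546. -108.]
w2 [ -2.7 605.9   0. ] hover dist [ 114.  723. -108.]
```

View pics/w4.png

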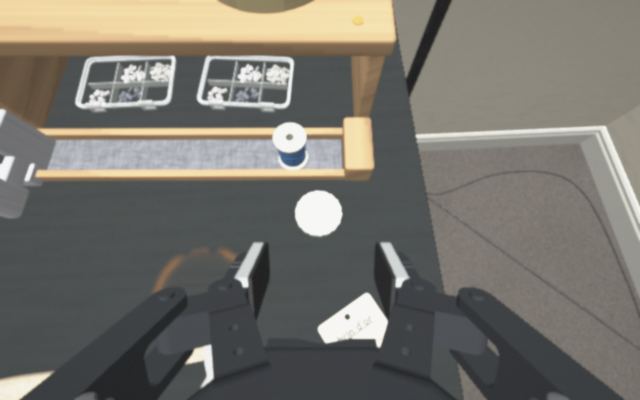

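```bash

python3 -m handwheel '[[0,-0.05,0,0,0,0],[0.005,-0.11,0.005,0,0,0],[0.01,-0.17,0.01,0,0,0],[0.02,-0.23,0.02,0,0,0],[0.03,-0.29,0.025,0,0,0]]'
python3 -m handwheel '[[0.004,-0.055,0.003,0,0,0],[0.007,-0.11,0.007,0,0,0],[0.007,-0.15,0.007,0,0,0],[0.007,-0.16,0.007,0,0,0],[0.007,-0.16,0.007,0,0,0]]'
cat >> h.py <<'E'
def spool(name,guess,H,lo=185):
    pose,t=look(name); m=(t.min(2)>lo).astype(np.uint8)
    n,l,st,c=cv2.connectedComponentsWithStats(m); g=proj('wrist',[*guess,H],pose); print('expect px',np.round(g))
    for i in range(1,n):
        if st[i,4]>60 and np.hypot(*(c[i]-g))<70:
            x,y,w,h=st[i,:4]; print(st[i],np.round(c[i]),'bbox mid->world',np.round(ray('wrist',x+w/2,y+h/2,H,pose),1),'centroid->',np.round(ray('wrist',*c[i],H,pose),1))
E
python3 - <<'E'
from h import *
print(np.round(get_state()['qpos'],1))
need([500.1,7.9,26]); spool('w5',(500.1,7.9),32)
E
```

```text
clock: 9.43
eef_pos: [429.0, -146.0, 101.1]
orientation: [-180.0, -35.0, -3.2]
wrist_force: [1.3, 0.8, 0.4]
finger_gap: 55.1
clock: 10.05
eef_pos: [446.9, 14.9, 98.3]
orientation: [-179.9, -34.9, -3.0]
wrist_force: [-0.1, -0.2, -0.4]
finger_gap: 54.9
[-20.3 -24.4 146.2  22.8  26.3  55. ]
row m/rad [0.0025 0.0043 0.0899] [ 0.001  0.002 -0.002]
riser now [-66.7 338.1  98.3]
expect px [327. 207.]
[309 189  33  40 876] [324. 207.] bbox mid->world [498.3   9.3  32. ] centroid-> [499.9  10.   32. ]
```

```bash

python3 -m handwheel '[[0.002,0.003,0.02,0,0,0],[0.002,0.0035,0.045,0,0,0],[0.002,0.0035,0.07,0,0,0],[0.002,0.0035,0.09,0,0,0],[0.002,0.0035,0.09,0,0,0]]'
python3 -m handwheel '[[0,0,0,0,0,0],[0,0,0,0,0,0],[0,0,0,0,0,0],[0,0,0,0,0,0]]' 0.01 25
python3 -m handwheel '[[0.005,0,-0.008,0,0,0],[0.01,0,-0.015,0,0,0],[0.01,0,-0.04,0,0,0],[0.01,0,-0.07,0,0,0],[0.01,0,-0.085,0,0,0]]'
python3 - <<'E'
from h import *
need(r2w([-57,-35,110]));need(r2w([0,-35,28]))
E
```

```text
clock: 10.72
eef_pos: [499.4, 6.9, 24.3]
orientation: [-179.9, -34.7, -3.3]
wrist_force: [-1.0, 0.8, 0.5]
finger_gap: 55.3
clock: 11.22
eef_pos: [499.8, 6.8, 25.0]
orientation: [-179.9, -34.8, -3.3]
wrist_force: [-2.8, -0.0, 3.0]
finger_gap: 22.8
clock: 11.85
eef_pos: [459.2, 8.9, 101.6]
orientation: [-180.0, -34.9, -3.2]
wrist_force: [-0.0, 0.1, -0.7]
finger_gap: 22.7
row m/rad [ 0.0044  0.3676 -0.0074] [ 0.003  0.002 -0.005]
riser now [-54.1 332.6 101.6]
row m/rad [0.0043 0.3673 0.0925] [ 0.003  0.002 -0.005]
riser now [-54.1 332.6 101.6]
```

```bash

python3 -m handwheel '[[0.001,0.04,-0.002,0,0,0],[0.002,0.09,-0.004,0,0,0],[0.004,0.145,-0.007,0,0,0],[0.004,0.2,-0.007,0,0,0],[0.004,0.255,-0.007,0,0,0]]'
python3 -m handwheel '[[0,0.05,0,0,0,0],[0,0.09,0,0,0,0],[0,0.11,0,0,0,0],[0,0.113,0,0,0,0],[0,0.113,0,0,0,0]]'
python3 - <<'E'
from h import *
need(r2w([0,-35,25.3]));need(r2w([0,-35,45]))
E
```

```text
clock: 12.48
eef_pos: [443.8, -247.7, 109.8]
orientation: [180.0, -34.9, -3.2]
wrist_force: [1.2, -0.1, -0.1]
finger_gap: 22.7
clock: 13.1
eef_pos: [437.3, -359.5, 109.5]
orientation: [-179.9, -34.9, -3.2]
wrist_force: [1.0, -0.2, -0.5]
finger_gap: 23.2
row m/rad [-0.0008 -0.0017  0.1021] [ 0.003  0.002 -0.006]
riser now [-57.7 -36.4 109.5]
row m/rad [ 0.0104 -0.0017  0.0859] [ 0.003  0.002 -0.006]
riser now [-57.7 -36.4 109.5]
```

```bash

python3 -m handwheel '[[0.003,-0.001,0.025,0,0,0],[0.006,-0.0015,0.05,0,0,0],[0.0104,-0.0015,0.08,0,0,0],[0.0104,-0.0015,0.086,0,0,-0.005],[0.0104,-0.0015,0.086,0,0,-0.005]]'
python3 -m handwheel '[[-0.004,0,0.006,0,0,0],[-0.008,0,0.011,0,0,0],[-0.011,0,0.0155,0,0,0],[-0.011,0,0.0155,0,0,0]]'
python3 -c "
from h import *
need(r2w([0,-35,25.3]))"
```

```text
clock: 13.72
eef_pos: [495.0, -360.2, 44.9]
orientation: [179.9, -34.9, -2.8]
wrist_force: [-0.6, -0.7, 0.8]
finger_gap: 23.1
clock: 14.22
eef_pos: [494.6, -360.2, 25.5]
orientation: [179.9, -34.9, -2.9]
wrist_force: [-0.1, -0.5, -0.7]
finger_gap: 22.6
row m/rad [0.0003 0.0008 0.0004] [ 0.001  0.002 -0.001]
riser now [ -0.5 -34.2  25.5]
```

```bash

python3 -m handwheel '[[0,0,0,0,0,0],[0,0,0,0,0,0],[0,0,-0.02,0,0,0],[0,0,-0.06,0,0,0],[0,0,-0.095,0,0,0]]' 0.048
python3 -m handwheel '[[0,-0.05,0,0,0,0],[0,-0.11,0,0,0,0],[0,-0.17,0,0,0,0],[0,-0.23,0,0,0,0],[0,-0.29,0,0,0,0]]'
python3 -c "
from h import *
need([507.4,103.3,26])"
```

```text
clock: 14.85
eef_pos: [439.8, -357.3, 104.4]
orientation: [179.9, -34.9, -2.9]
wrist_force: [-0.8, -1.1, 0.3]
finger_gap: 47.7
clock: 15.48
eef_pos: [454.4, -66.2, 104.5]
orientation: [179.9, -35.0, -2.9]
wrist_force: [0.5, -0.2, -0.6]
finger_gap: 48.1
row m/rad [-0.0087 -0.1721  0.0895] [ 0.002  0.001 -0.001]
riser now [-55.3 257.4 104.5]
```

```bash

python3 -m handwheel '[[-0.002,-0.05,0,0,0,0],[-0.004,-0.1,0,0,0,0],[-0.008,-0.155,0,0,0,0],[-0.009,-0.172,0,0,0,0],[-0.009,-0.172,0,0,0,0]]' 0.055
python3 - <<'E'
from h import *
print(np.round(get_state()['qpos'],1))
need([507.4,103.3,26]); spool('w6',(507.4,103.3),35)
E
```

```text
clock: 16.1
eef_pos: [455.3, 108.3, 98.9]
orientation: [179.9, -34.9, -2.6]
wrist_force: [-0.3, -0.3, -0.3]
finger_gap: 55.0
[ -0.7 -17.1 141.3  -3.4  20.9  94.8]
row m/rad [0.0011 0.0024 0.0897] [-0.     0.001  0.003]
riser now [-63.  431.7  98.9]
expect px [325. 207.]
[ 305  189   36   44 1192] [322. 211.] bbox mid->world [504.6 104.7  35. ] centroid-> [504.8 105.1  35. ]
```

```bash

python3 -m handwheel '[[0,0.001,0.02,0,0,0],[0,0.0015,0.045,0,0,0],[0,0.0015,0.07,0,0,0],[0,0.0015,0.087,0,0,0.003],[0,0.0015,0.087,0,0,0.003]]'
python3 -m handwheel '[[0,0,0,0,0,0],[0,0,0,0,0,0],[0,0,0,0,0,0],[0,0,0,0,0,0]]' 0.01 25
python3 -m handwheel '[[0.005,0,-0.008,0,0,0],[0.01,0,-0.015,0,0,0],[0.01,0,-0.04,0,0,0],[0.01,0,-0.07,0,0,0],[0.01,0,-0.085,0,0,0]]'
python3 -m handwheel '[[0,0.04,0,0,0,0],[0,0.09,-0.003,0,0,0],[0,0.145,-0.006,0,0,0],[0,0.2,-0.006,0,0,0],[0,0.255,-0.006,0,0,0]]'
python3 - <<'E'
from h import *
need(r2w([-57,20,110]))
E
```

```text
clock: 16.77
eef_pos: [506.3, 102.8, 37.3]
orientation: [179.9, -34.1, -3.1]
wrist_force: [-0.1, 0.0, 0.2]
finger_gap: 55.1
clock: 17.27
eef_pos: [506.6, 102.7, 37.8]
orientation: [179.9, -34.2, -3.0]
wrist_force: [-0.9, -0.1, 3.5]
finger_gap: 24.6
clock: 17.9
eef_pos: [467.2, 105.3, 115.6]
orientation: [179.9, -34.3, -3.0]
wrist_force: [0.4, 0.2, 1.6]
finger_gap: 24.8
clock: 18.52
eef_pos: [450.0, -151.3, 122.4]
orientation: [179.8, -34.5, -2.9]
wrist_force: [1.7, -0.8, -0.7]
finger_gap: 24.3
row m/rad [-0.0082  0.1521  0.0101] [ 0.005  0.008 -0.001]
riser now [-55.4 172.1 122.4]
```

```bash

python3 -m handwheel '[[-0.003,0.04,0,0,0,0],[-0.004,0.09,-0.001,0,0,0],[-0.004,0.14,-0.001,0,0,0],[-0.004,0.152,-0.001,0.005,0.008,0],[-0.004,0.152,-0.001,0.005,0.008,0]]'
python3 - <<'E'
from h import *
need(r2w([0,20,38]));need(r2w([0,20,57]))
pose,t=look('w7'); print(np.round(proj('wrist',pose[0],pose)))
s=camera('scene')[:,:,::-1]; u,v=proj('scene',pose[0]); print(u,v); u,v=int(u),int(v)
cv2.imwrite('pics/s7.png',np.vstack([cv2.resize(t[120:400,120:520],(800,330)),cv2.resize(s[max(v-45,0):v+45,u-135:u+135],(800,266),interpolation=2)]))
E
```

```text
clock: 19.15
eef_pos: [438.0, -302.9, 121.6]
orientation: [-179.9, -35.0, -3.0]
wrist_force: [-0.0, 0.4, 0.7]
finger_gap: 24.9
row m/rad [0.0012 0.0002 0.1028] [-0.     0.    -0.002]
riser now [-59.9  20.2 121.6]
row m/rad [0.0121 0.0002 0.0873] [-0.     0.    -0.002]
riser now [-59.9  20.2 121.6]
[321. 270.]
356.4296673238505 156.70891731550563
```

View pics/s7.png

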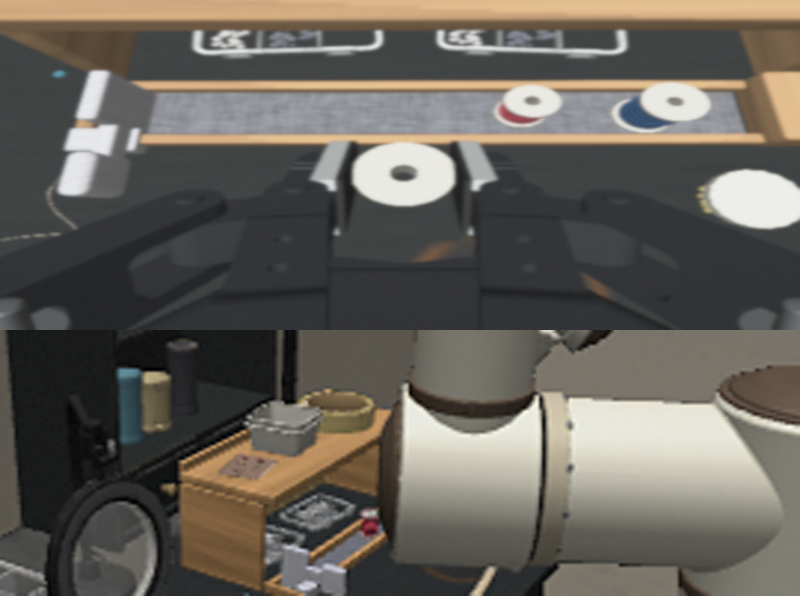

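```bash
python3 - <<'E'
from h import *
pose=tool(); t=cv2.imread('pics/w7.png')
m=(t.min(2)>185).astype(np.uint8); n,l,st,c=cv2.connectedComponentsWithStats(m); i=l[258,321]
x,y,w,h=st[i,:4]; print(st[i]); q=ray('wrist',x+w/2,y+h/2,118.8,pose); print(w2r(q)-w2r(pose[0]))
E
```

```text
[ 297  241   50   53 1966]
[ 1.63593702 -0.29938199 -2.27114829]
```

```bash

python3 -m handwheel '[[0.003,0,0.025,0,0,0],[0.006,0,0.05,0,0,0],[0.011,0,0.08,0,0,0],[0.011,0,0.0865,0,0,0],[0.011,0,0.0865,0,0,0]]'
python3 -m handwheel '[[-0.004,0,0.006,0,0,0],[-0.008,0,0.011,0,0,0],[-0.011,0,0.0153,0,0,0],[-0.011,0,0.0153,0,0,0]]'
python3 -c "
from h import *
need(r2w([-1.5,20,38]))"
```

```text
clock: 19.88
eef_pos: [496.5, -302.5, 56.4]
orientation: [-179.8, -34.9, -2.8]
wrist_force: [0.4, 0.0, -0.5]
finger_gap: 24.6
clock: 20.38
eef_pos: [496.5, -302.7, 37.9]
orientation: [-179.8, -35.0, -2.9]
wrist_force: [1.2, 0.9, 1.8]
finger_gap: 24.6
row m/rad [-0.      0.0032 -0.0002] [-0.004  0.    -0.   ]
riser now [-1.4 23.2 37.9]
```

```bash

python3 -m handwheel '[[0,0,0,0,0,0],[0,0,0,0,0,0],[0,0,-0.02,0,0,0],[0,0,-0.06,0,0,0],[0,0,-0.09,0,0,0]]' 0.05
python3 -m handwheel '[[0,-0.05,0,0,0,0],[0,-0.11,0,0,0,0],[0,-0.17,0,0,0,0],[0,-0.23,0,0,0,0],[0,-0.29,0,0,0,0]]'
python3 -m handwheel '[[0,-0.05,0,0,0,0],[0,-0.11,0,0,0,0],[0,-0.17,0,0,0,0],[0,-0.23,0,0,0,0],[0,-0.28,0,0,0,0]]' 0.055
python3 -c "
from h import *
print(np.round(get_state()['qpos'],1))
need([524.1,279.3,26])"
```

```text
clock: 21.0
eef_pos: [444.3, -300.5, 112.4]
orientation: [-179.8, -35.0, -2.9]
wrist_force: [0.7, 0.3, 1.0]
finger_gap: 49.8
clock: 21.62
eef_pos: [457.9, -11.5, 113.4]
orientation: [-179.8, -35.0, -2.9]
wrist_force: [0.7, -0.2, -0.1]
finger_gap: 50.1
clock: 22.25
eef_pos: [468.4, 197.4, 113.2]
orientation: [-179.9, -34.8, -2.9]
wrist_force: [0.3, -0.2, 0.2]
finger_gap: 54.9
[ 14.9  -8.5 132.5 -24.6  24.6 127.4]
row m/rad [-0.0075 -0.0844  0.1011] [-0.001  0.004 -0.001]
riser now [-54.3 521.4 113.2]
```

```bash

python3 -m handwheel '[[-0.003,-0.04,0.005,0,0,0],[-0.006,-0.07,0.01,0,0,0],[-0.0075,-0.084,0.012,0,0.004,0],[-0.0075,-0.084,0.012,0,0.004,0]]'
python3 - <<'E'
from h import *
print(np.round(get_state()['qpos'],1))
need([524.1,279.3,28]); spool('w8',(524.1,279.3),35)
E
```

```text
clock: 22.75
eef_pos: [472.9, 282.0, 98.7]
orientation: [-179.9, -34.9, -2.8]
wrist_force: [-0.4, 0.5, 0.4]
finger_gap: 54.8
[ 26.8   2.6 124.1 -38.   27.2 149.8]
row m/rad [0.0016 0.0003 0.0873] [-0.002  0.001  0.   ]
riser now [-54.  606.   98.7]
expect px [322. 208.]
[302 191  35  43 998] [319. 210.] bbox mid->world [521.  281.2  35. ] centroid-> [523.1 281.4  35. ]
```

```bash

python3 -m handwheel '[[0,-0.001,0.02,0,0,0],[0,-0.001,0.045,0,0,0],[0,-0.001,0.07,0,0,0],[0,-0.001,0.086,0,0,0],[0,-0.001,0.086,0,0,0]]'
python3 -c "
from h import *
print(np.round(get_state()['qpos'],1))
need([522.5,280.5,28])"
```

```text
clock: 23.42
eef_pos: [522.0, 278.5, 27.5]
orientation: [180.0, -34.8, -2.9]
wrist_force: [-0.8, -0.5, 0.8]
finger_gap: 54.9
[ 23.6  16.9 118.5 -50.2  19.4 160.8]
row m/rad [ 0.0006 -0.002  -0.0002] [ 0.001  0.003 -0.001]
riser now [ -4.8 605.   27.5]
```

```bash

python3 -m handwheel '[[0,-0.002,0,0,0,0],[0,-0.002,0,0,0,0],[0,-0.002,0,0,0,0],[0,-0.002,0,0,0,0]]' 0.01 25
python3 -m handwheel '[[0.005,0,-0.008,0,0,0],[0.01,0,-0.015,0,0,0],[0.01,0,-0.04,0,0,0],[0.01,0,-0.07,0,0,0],[0.01,0,-0.085,0,0,0]]'
python3 -m handwheel '[[0,0.04,0,0,0,0],[0,0.09,-0.003,0,0,0],[0,0.145,-0.006,0,0,0],[0,0.2,-0.006,0,0,0],[0,0.255,-0.006,0,0,0]]'
python3 -m handwheel '[[0,0.04,0,0,0,0],[0,0.09,0,0,0,0],[0,0.145,0,0,0,0],[0,0.2,0,0,0,0],[0,0.25,0,0,0,0]]'
python3 - <<'E'
from h import *
need(r2w([-57,78,112]))
E
```

```text
clock: 23.92
eef_pos: [522.5, 280.7, 28.4]
orientation: [-180.0, -34.9, -2.9]
wrist_force: [-2.2, -1.0, 5.1]
finger_gap: 24.7
clock: 24.55
eef_pos: [481.6, 283.1, 104.9]
orientation: [-179.9, -35.0, -2.9]
wrist_force: [-0.1, -0.2, -0.3]
finger_gap: 25.1
clock: 25.18
eef_pos: [467.1, 70.8, 108.3]
orientation: [-180.0, -34.4, -3.0]
wrist_force: [-0.2, -0.4, -0.5]
finger_gap: 25.1
clock: 25.8
eef_pos: [453.7, -181.1, 108.5]
orientation: [180.0, -34.5, -3.0]
wrist_force: [-0.5, -0.1, 0.2]
finger_gap: 24.6
row m/rad [-0.0035  0.0646 -0.0066] [ 0.002  0.009 -0.003]
riser now [-50.2 142.5 108.5]
```

```bash

python3 -m handwheel '[[-0.002,0.03,-0.003,0,0.005,0],[-0.0035,0.06,-0.006,0,0.009,0],[-0.0035,0.0645,-0.0066,0,0.009,0],[-0.0035,0.0645,-0.0066,0,0.009,0]]'
python3 - <<'E'
from h import *
pose,t=look('w9'); zt=pose[0][2]-28.4+35
m=(t.min(2)>185).astype(np.uint8); n,l,st,c=cv2.connectedComponentsWithStats(m)
for i in range(1,n):
    x,y,w,h=st[i,:4]
    if st[i,4]>600 and 250<c[i][0]<400: print(st[i],w2r(ray('wrist',x+w/2,y+h/2,zt,pose))-w2r(pose[0]))
need(r2w([0,78,48])); need(r2w([0,78,28.6]))
E
```

```text
clock: 26.3
eef_pos: [443.6, -244.5, 111.7]
orientation: [-179.9, -35.0, -3.1]
wrist_force: [0.1, 0.1, -0.1]
finger_gap: 24.8
[368 190  41  41 999] [ 28.2583396  -33.32438837   6.6       ]
[ 295  234   54   59 2325] [ 2.54125351 -0.31385902  6.6       ]
row m/rad [0.0104 0.0012 0.0849] [ 0.001  0.    -0.002]
riser now [-57.2  79.3 111.6]
row m/rad [-0.0007  0.0013  0.1008] [ 0.001  0.    -0.002]
riser now [-57.2  79.3 111.6]
```

```bash

python3 -m handwheel '[[0.003,0,0.025,0,0,0],[0.006,0.001,0.05,0,0,0],[0.009,0.001,0.078,0,0,0],[0.009,0.001,0.084,0,0,0],[0.009,0.001,0.084,0,0,0]]'
python3 -m handwheel '[[-0.004,0,0.006,0,0,0],[-0.008,0,0.011,0,0,0],[-0.011,0,0.0158,0,0,0],[-0.011,0,0.0158,0,0,0]]'
python3 -c "
from h import *
need(r2w([-2,78,28.6]))"
```

```text
clock: 26.98
eef_pos: [498.9, -246.6, 47.8]
orientation: [-179.9, -35.0, -3.0]
wrist_force: [0.4, -0.1, -0.2]
finger_gap: 24.9
clock: 27.48
eef_pos: [498.9, -246.8, 28.4]
orientation: [-179.9, -35.0, -3.0]
wrist_force: [-0.5, 0.8, -0.2]
finger_gap: 25.0
row m/rad [ 0.      0.0012 -0.0003] [-0.001  0.001 -0.002]
riser now [-1.8 79.2 28.4]
```

Release, retract, and inspect the bay.

```bash

python3 -m handwheel '[[0,0,0,0,0,0],[0,0,0,0,0,0],[0,0,-0.02,0,0,0],[0,0,-0.06,0,0,0],[0,0,-0.11,0,0,0]]' 0.048
python3 - <<'E'
from h import *
pose,t=look('w10'); cv2.imwrite('pics/w10c.png',cv2.resize(t[120:280,60:560],(800,256)))
m=(t.min(2)>185).astype(np.uint8); n,l,st,c=cv2.connectedComponentsWithStats(m)
for i in range(1,n):
    x,y,w,h=st[i,:4]
    if st[i,4]>200 and y<300: print(st[i],np.round(w2r(ray('wrist',x+w/2,y+h/2,36,pose)),1))
need(r2w([-45,175,30]))
E
```

```text
clock: 28.1
eef_pos: [435.0, -243.1, 118.7]
orientation: [-179.8, -34.9, -3.0]
wrist_force: [0.6, -1.2, 0.6]
finger_gap: 48.0
[ 62   0  26  66 338] [180.1 332.3  36. ]
[349   0 150  29 981] [203.2 -27.4  36. ]
[360   0 129  11 866] [216.  -29.4  36. ]
[  0 107  37  12 316] [ 84.  358.7  36. ]
[279 135  95  24 634] [47.7 75.5 36. ]
[401 135  97  24 678] [ 47.4 -32.2  36. ]
[236 172  13  42 422] [  4.9 145.6  36. ]
[ 306  183   34   42 1006] [-4.8 78.7 36. ]
[ 368  183   40   42 1080] [-5.  25.5 36. ]
[515 182  38  35 964] [ -1.4 -94.6  36. ]
[444 184  31  29 661] [ -0.4 -33.7  36. ]
[491 197  30  30 211] [-12.  -69.6  36. ]
[222 218  29  59 999] [-40.5 146.5  36. ]
[246 243  23  42 354] [-53.2 129.2  36. ]
[375 243  23  42 361] [-53.4  30.2  36. ]
[ 554  257   53   51 1984] [ -67.2 -114.2   36. ]
row m/rad [-0.038  -0.0987  0.0889] [ 0.006 -0.004  0.003]
riser now [-65.4  77.  125.2]
```

View pics/w10c.png

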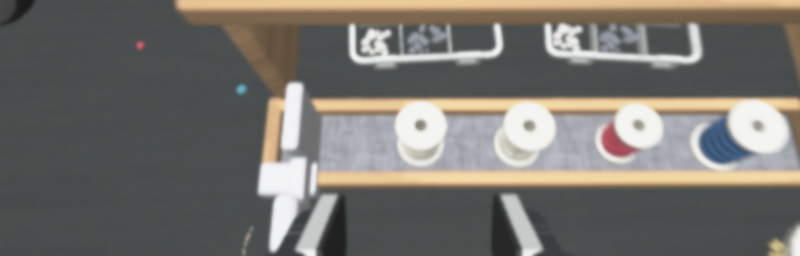

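```bash

python3 -c "
from h import *
need(r2w([-98,146,103]))"
python3 -m handwheel '[[-0.015,-0.025,0,0,0,0],[-0.03,-0.045,0,0,0,0],[-0.038,-0.067,0,0,0,0],[-0.038,-0.067,0,0,0,0]]'
python3 - <<'E'
from h import *
pose,t=look('w11'); cv2.imwrite('pics/w11c.png',cv2.resize(t[60:300,170:490],(800,600)))
p=pose[0];print(proj('wrist',r2w([-39,146,44]),pose),proj('wrist',r2w([0,140,52]),pose))
need(r2w([-46,146,28]))
E
```

```text
row m/rad [-0.0393 -0.0691 -0.0011] [ 0.006 -0.004  0.003]
riser now [-65.4  77.  125.2]
clock: 28.65
eef_pos: [407.2, -176.1, 102.1]
orientation: [179.6, -35.2, -2.6]
wrist_force: [-0.0, 0.1, 1.0]
finger_gap: 47.9
(np.float64(320.00222493458267), np.float64(198.1080370209366)) (np.float64(328.01653652515876), np.float64(145.8713269165983))
row m/rad [-0.0022 -0.0027  0.0902] [ 0.007 -0.004  0.003]
riser now [-96.3 143.9 103. ]
```

View pics/w11c.png

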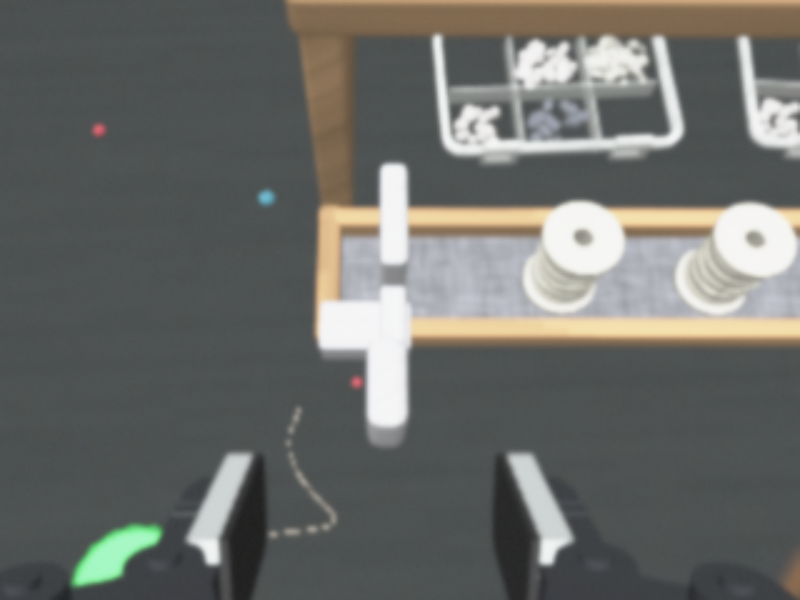

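```bash

python3 - <<'E'
from h import *
pose=tool()
for u,v,z in ((324.8,214,44),(325,198,44),(325,230,44),(300,203,22),(333,190,44)): print(np.round(w2r(ray('wrist',u,v,z,pose)),1))
need(r2w([-56,143.5,28]))
E
```

```text
[-50.2 140.9  44. ]
[-37.9 140.7  44. ]
[-62.2 140.9  44. ]
[-34.4 160.7  22. ]
[-31.5 134.7  44. ]
row m/rad [-0.0104 -0.0002  0.0845] [ 0.007 -0.004  0.003]
riser now [-96.3 143.9 103. ]
```

```bash

python3 -m handwheel '[[-0.01,0.001,0.02,0.003,0,0],[-0.0104,0.001,0.045,0.007,-0.004,0.003],[-0.0104,0.001,0.07,0.007,-0.004,0.003],[-0.0104,0.001,0.0845,0.007,-0.004,0.003],[-0.0104,0.001,0.0845,0.007,-0.004,0.003]]'
python3 -m handwheel '[[0,0,0,0,0,0],[0,0,0,0,0,0],[0,0,0,0,0,0],[0,0,0,0,0,0],[0,0,0,0,0,0]]' 0.005 30
python3 -c "
from h import *
need(r2w([-56,142,28]));print(get_state()['wrist_force'])"
```

```text
clock: 29.32
eef_pos: [448.3, -181.8, 27.4]
orientation: [-179.9, -34.9, -2.9]
wrist_force: [0.0, -0.6, 1.0]
finger_gap: 48.1
clock: 29.95
eef_pos: [448.6, -182.4, 28.2]
orientation: [180.0, -35.0, -2.8]
wrist_force: [-5.4, 0.3, 7.3]
finger_gap: 11.4
row m/rad [-0.0007 -0.001  -0.0003] [ 0. -0.  0.]
riser now [-55.3 141.   28.2]
[-5.38379464  0.31825599  7.31702873]
```

```bash

python3 -m handwheel '[[0,0.012,0,0,0,0],[0,0.026,0,0,0,0],[0,0.04,0,0,0,0],[0,0.052,0,0,0,0],[0,0.06,0,0,0,0]]'
python3 -m handwheel '[[0,0.004,0,0,0,0],[0,0.008,0,0,0,0],[0,0.012,0,0,0,0],[0,0.016,0,0,0,0],[0,0.02,0,0,0,0]]'
python3 -m handwheel '[[0,0.004,0,0,0,0],[0,0.008,0,0,0,0],[0,0.012,0,0,0,0],[0,0.016,0,0,0,0],[0,0.02,0,0,0,0]]'
python3 - <<'E'
from h import *
need(r2w([-56,-34,28])); pose,t=look('w12')
E
```

```text
clock: 30.58
eef_pos: [445.5, -243.3, 28.2]
orientation: [180.0, -35.0, -2.9]
wrist_force: [-1.9, 2.2, 3.6]
finger_gap: 11.2
clock: 31.2
eef_pos: [444.5, -263.5, 28.2]
orientation: [180.0, -35.0, -2.9]
wrist_force: [0.2, 2.0, 2.0]
finger_gap: 10.9
clock: 31.82
eef_pos: [443.5, -283.7, 28.2]
orientation: [180.0, -35.0, -2.9]
wrist_force: [-0.4, 1.2, 2.6]
finger_gap: 11.3
row m/rad [-0.0006  0.0736 -0.0002] [ 0. -0. -0.]
riser now [-55.4  39.6  28.2]
```

```bash

python3 -m handwheel '[[0,0.004,0,0,0,0],[0,0.008,0,0,0,0],[0,0.012,0,0,0,0],[0,0.016,0,0,0,0],[0,0.02,0,0,0,0]]'
python3 -m handwheel '[[0,0.004,0,0,0,0],[0,0.008,0,0,0,0],[0,0.012,0,0,0,0],[0,0.016,0,0,0,0],[0,0.02,0,0,0,0]]'
python3 -m handwheel '[[0,0.003,0,0,0,0],[0,0.006,0,0,0,0],[0,0.009,0,0,0,0],[0,0.012,0,0,0,0],[0,0.015,0,0,0,0]]'
python3 - <<'E'
from h import *
need(r2w([-56,-34,28])); pose,t=look('w13')
cv2.imwrite('pics/w13c.png',cv2.resize(t[100:260,200:560],(800,356)))
m=(t.min(2)>185).astype(np.uint8); n,l,st,c=cv2.connectedComponentsWithStats(m)
for i in range(1,n):
    x,y,w,h=st[i,:4]
    if st[i,4]>200 and y<300: print(st[i],np.round(w2r(ray('wrist',x+w/2,y+h/2,35,pose)),1))
E
```

```text
clock: 32.5
eef_pos: [442.4, -304.4, 28.2]
orientation: [179.9, -35.0, -2.9]
wrist_force: [0.9, 1.1, 0.9]
finger_gap: 11.5
clock: 33.12
eef_pos: [441.4, -324.6, 28.2]
orientation: [180.0, -35.0, -2.9]
wrist_force: [0.6, 1.8, 1.4]
finger_gap: 11.3
clock: 33.75
eef_pos: [440.7, -339.7, 28.3]
orientation: [180.0, -35.0, -2.9]
wrist_force: [1.2, 2.5, 0.3]
finger_gap: 11.4
row m/rad [-0.0007  0.0175 -0.0002] [ 0.001 -0.    -0.   ]
riser now [-55.4 -16.5  28.3]
[ 112   33  140   76 1199] [58.9 65.5 35. ]
[ 292   32  138   78 1348] [ 58.7 -39.9  35. ]
[174  48  35  25 352] [66.7 61.  35. ]
[343  48  33  24 422] [ 66.9 -39.4  35. ]
[381  48  35  24 326] [ 66.9 -62.7  35. ]
[ 281  113  189  172 8832] [-21.  -43.6  35. ]
[ 476  130   54   48 1893] [   4.1 -112.5   35. ]
[ 497  251   82   83 5070] [ -65.8 -114.4   35. ]
```

```bash

python3 -m handwheel '[[0,0.002,0,0,0,0],[0,0.004,0,0,0,0],[0,0.006,0,0,0,0],[0,0.008,0,0,0,0],[0,0.01,0,0,0,0]]'
python3 -m handwheel '[[0,0.001,0,0,0,0],[0,0.002,0,0,0,0],[0,0.003,0,0,0,0],[0,0.003,0,0,0,0]]'
python3 -m handwheel '[[0,0.001,0,0,0,0],[0,0.001,0,0,0,0]]'
python3 -m handwheel '[[0,0.001,0,0,0,0],[0,0.001,0,0,0,0]]'
python3 -c "
from h import *
need(r2w([-56,-34,28]))"
```

```text
clock: 34.42
eef_pos: [440.2, -350.2, 28.3]
orientation: [179.9, -35.0, -2.9]
wrist_force: [1.8, 1.8, 1.0]
finger_gap: 11.4
clock: 34.92
eef_pos: [440.0, -353.3, 28.3]
orientation: [179.9, -35.0, -2.9]
wrist_force: [1.1, 1.5, 0.1]
finger_gap: 11.6
clock: 35.17
eef_pos: [440.0, -354.4, 28.3]
orientation: [179.9, -35.0, -2.9]
wrist_force: [2.5, 1.8, 0.3]
finger_gap: 11.4
clock: 35.42
eef_pos: [439.9, -355.5, 28.3]
orientation: [179.9, -35.0, -2.9]
wrist_force: [1.8, 0.7, 0.7]
finger_gap: 11.5
row m/rad [-0.0007  0.0017 -0.0001] [ 0.002 -0.    -0.   ]
riser now [-55.4 -32.3  28.3]
```

```bash

python3 -m handwheel '[[0,0.0008,0,0,0,0],[0,0.0008,0,0,0,0]]' | grep -E 'pos|force'
python3 -m handwheel '[[0,0.0008,0,0,0,0],[0,0.0008,0,0,0,0]]'| grep -E 'pos|force'
```

```text
eef_pos: [439.9, -356.4, 28.3]
wrist_force: [2.3, 1.3, 0.1]
eef_pos: [439.8, -356.7, 28.2]
wrist_force: [0.3, 4.8, 4.3]
```

```bash

python3 -m handwheel '[[0,0.0007,0,0,0,0],[0,0.0007,0,0,0,0]]'| grep -E 'pos|force'
```

```text
eef_pos: [439.8, -356.8, 28.2]
wrist_force: [-1.3, 5.2, 5.8]
```

```bash

python3 -m handwheel '[[0,0.0012,0,0,0,0],[0,0.0012,0,0,0,0]]'| grep -E 'pos|force'
python3 - <<'E'
from h import *
need(r2w([-56,-34,28])); pose,t=look('w14')
m=(t.min(2)>200).astype(np.uint8); n,l,st,c=cv2.connectedComponentsWithStats(m)
for i in range(1,n):
    x,y,w,h=st[i,:4]
    if st[i,4]>200 and 100<y<300: print(st[i],np.round(w2r(ray('wrist',x+w/2,y+h/2,35,pose)),1))
cv2.imwrite('pics/w14c.png',cv2.resize(t[80:300,200:560],(800,489)))
E
```

```text
eef_pos: [439.8, -357.0, 28.2]
wrist_force: [-2.3, 7.7, 7.7]
row m/rad [-0.0006  0.0002 -0.0002] [-0.003 -0.001  0.   ]
riser now [-55.4 -33.8  28.2]
[ 318  114  147   78 5229] [  4.8 -70.8  35. ]
[ 470  127   55   46 1819] [   6.5 -127.1   35. ]
[334 179  51  27 243] [-17.5 -53.   35. ]
[ 282  190   54   94 2852] [-40.3 -27.9  35. ]
[ 460  252   80   82 4825] [ -65.9 -114.4   35. ]
```

```bash

python3 -m handwheel '[[0,0,0,0,0,0],[0,0,0,0,0,0],[0,0,0,0,0,0],[0,0,0,0,0,0]]' 0.045
python3 -m handwheel '[[0,0,-0.015,0,0,0],[0,0,-0.04,0,0,0],[0,0,-0.07,0,0,0],[0,0,-0.09,0,0,0],[0,0,-0.09,0,0,0]]'
python3 - <<'E'
from h import *
pose,t=look('w15')
m=(t.min(2)>195).astype(np.uint8); n,l,st,c=cv2.connectedComponentsWithStats(m)
for i in range(1,n):
    x,y,w,h=st[i,:4]
    if st[i,4]>200 and y>100: print(st[i],np.round(w2r(ray('wrist',x+w/2,y+h/2,36,pose)),1))
tp=camera('top')[:,:,::-1]
cv2.imwrite('pics/fin.png',np.vstack([cv2.resize(t[100:280,200:560],(800,400)),cv2.resize(tp[160:205,160:320],(800,180))]))
E
```

```text
clock: 36.98
eef_pos: [439.8, -357.4, 28.2]
orientation: [-179.9, -35.0, -2.8]
wrist_force: [-0.2, -0.2, -0.7]
finger_gap: 45.0
clock: 37.6
eef_pos: [388.0, -356.3, 103.2]
orientation: [179.9, -35.1, -2.8]
wrist_force: [0.6, -0.1, 0.5]
finger_gap: 45.0
[ 292  115  156  102 4809] [-18.9 -74.6  36. ]
[503 129 137  27 567] [   2.4 -241.7   36. ]
[ 402  200   49   47 1775] [ -66.3 -114.3   36. ]
[250 242  22  42 331] [-95.4   7.5  36. ]
[372 242  21  42 335] [-95.4 -79.4  36. ]
[304 321  27  22 403] [-140.7  -33.1   36. ]
[425 343  52  57 596] [-164.  -118.7   36. ]
[168 383  36  17 317] [-175.    49.4   36. ]
```

View pics/fin.png

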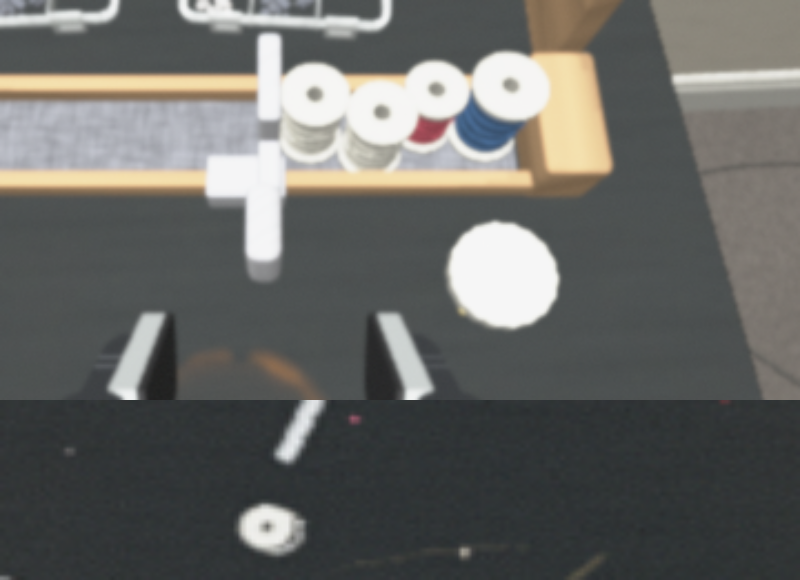

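```bash

python3 - <<'E'
from h import *
pose=tool(); t=cv2.imread('pics/w15.png')
def c(u,v,z): return np.round(w2r(ray('wrist',200+u*.45,100+v*.45,z,pose)),1)
print('face top',c(281,45,52),c(281,110,52)); print('stop foot',c(520,150,0),'blue top',c(511,85,38),'w1 top',c(315,94,35),'w2',c(382,112,35),'red',c(437,89,32))
for v in (130,140,150,160,168): print(v,t[v,425:450].tolist()[::2])
E
```

```text
face top [ 11.7 -38.   52. ] [-13.8 -37.9  52. ]
stop foot [  -4.  -138.3    0. ] blue top [   4.1 -122.2   38. ] w1 top [  2.2 -50.7  35. ] w2 [ -5.3 -75.1  35. ] red [  6.  -96.8  32. ]
130 [[244, 245, 246], [244, 245, 246], [244, 245, 246], [244, 245, 246], [244, 245, 246], [244, 245, 246], [244, 245, 246], [244, 245, 246], [241, 244, 245], [213, 233, 243], [174, 221, 243], [170, 220, 242], [172, 222, 243]]
140 [[241, 243, 244], [203, 213, 214], [161, 171, 173], [162, 172, 174], [217, 224, 225], [243, 245, 245], [244, 245, 246], [244, 245, 246], [244, 245, 246], [244, 245, 246], [243, 245, 245], [207, 230, 242], [170, 221, 243]]
150 [[243, 245, 245], [244, 245, 246], [244, 245, 246], [244, 246, 246], [244, 245, 246], [244, 245, 246], [243, 245, 245], [242, 244, 245], [224, 232, 235], [181, 217, 236], [173, 222, 243], [172, 222, 243], [171, 221, 243]]
160 [[114, 84, 60], [120, 88, 61], [136, 100, 71], [123, 101, 87], [88, 103, 120], [82, 107, 129], [88, 116, 141], [96, 126, 154], [99, 130, 159], [126, 166, 203], [167, 218, 241], [174, 223, 244], [172, 222, 243]]
168 [[233, 237, 237], [225, 230, 230], [196, 194, 192], [145, 141, 139], [85, 102, 118], [81, 106, 129], [84, 111, 134], [91, 120, 146], [97, 129, 157], [105, 138, 169], [146, 194, 228], [172, 223, 243], [173, 223, 244]]
```

```bash
python3 -c "
from h import *
print(get_state()['clock'],close_job())"
```

```text
the job is handed in; nothing more can be done
37.7 None
```

The job is handed in, at 37.7 s of the 72 s allowed. I have no verdict, only my own last checks.

**What I did:** I took the bead pot out of the bay and stood it on the desk in front. The red spool and both white spools went in beside the blue one. I then pushed the bookend by its tab until the row stopped against the end stop, with at most about 8 N showing at the wrist, and backed the arm off.

**Last checks:**
- **Row:** the final picture shows four spools upright in the bay, slightly zig-zag but touching one another, the bookend and, within measuring error, the end stop.
- **Desk:** the pot stands about 66 mm in front of the bay's centre line. The black spool was left untouched as the spare and is where it began.
- **Robot:** the gripper was open and clear of everything.

**Did not agree or go to plan:**
- **Bookend position:** tool travel gave about 0.175 m, while the camera gave about 0.178 m, good to 2–3 mm. Both are above the 0.171 m needed for these four spools. The camera also put the blue spool 1–2 mm further from the end stop than touching, which is within that error.
- **Joint limits:** my first gripper orientation ran into the last joint's limit, so I turned the gripper round by a half turn. The first white spool could only be gripped high, because the arm stopped about 11 mm short, probably at a joint limit. It still went in upright.

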